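# Hold the head clamp open at its mark

## Task

The sprung jaw of the doll-head clamp has hung up a little short of closed: push it in by its handle until you feel it seat fully home against its stop. Then pull it out against its spring until its pointer fin lines up with the fin of the mark on the side bar, and finish while still holding it there, so that the painter can put in the next head. Do not shift the mark, and leave the other things on the table where they are.

Things in the scene. Friction and masses are not known exactly. Their poses are not given: they have to be found in the camera images.
- clamp: the doll-head clamp, fixed to the table: grey-painted bed 170 mm (x) by 360 mm (y), 14 mm thick; origin under the bed's centre. Its own +y is the way the jaw is pulled out; the fixed wooden jaw (105 mm high) and the spring barrel are at its -y end. At its +y end a block 38 mm high stands at y = 160 to 176 mm.
- jaw (a joint): how far the sprung jaw carriage is pulled out along the clamp's +y, m: 0 = fully home on its stop, up to 0.115. A spring of 150 N/m pulls it home, but the slide rubs with 3.5 N, so it hangs up anywhere below about 23 mm (it starts 10 to 18 mm out); let go farther out it runs back to about there. Pushing in takes about 3.5 N until the stop is felt; pulling out to the mark takes 12 to 17 N.
- handle (a point): centre of the top of the jaw's upright black paddle handle: 14 mm thick along the clamp's y, 40 mm wide along x, from 40 mm (carriage plate) to 94 mm above the table. Axes as the clamp's; at its x = 0, y = 0 when home. Can be gripped from above, fingers closing along the clamp's y; the nearest tall thing is the moving wooden jaw, 105 mm high, 73 mm away to -y.
- pointer (a point): tip of the jaw's pointer fin, a thin dark steel upright blade (3 mm thick along y, top 53 mm above the table) in the middle of a dark 18 mm foot on the clamp's +x side; 60 mm to +x and 50 mm to -y of the handle's centre; moves with the jaw
- mark_fin (a point): tip of the mark's fin, a like blade in the middle of the small dark 18 mm rider with a screw that is clamped on the side bar, facing the pointer; the two fins stand end to end in one line when the pull is right. The point lies 2 mm to +x of the pointer's line of travel; axes as the clamp's
- mark (a joint): where the mark sits along the side bar, m (0.06 to 0.09): the joint value of jaw at which the fins line up. It is clamped with 25 N and is not to be shifted.
- doll_head: the next doll head, skin-coloured vinyl, standing upright on its neck, 80 mm across, 96 mm high; origin under the neck
- compact_a: round flat pigment compact, 60 mm across, 12 mm high; origin under its centre
- compact_b: round flat pigment compact, 50 mm across, 12 mm high; origin under its centre
- jar: small glass jar with a white cap, 36 mm across, 34 mm high; origin under its centre
- brush: thin artist's brush lying on the table, 170 mm long, 8 mm thick; origin at its middle

How it is judged:
On the way, in this order (a step that is already met when the one before it is completed fails the run):
1. the jaw is pushed fully home against its stop (within 3 mm) (value of joint jaw below 0.003 m and contact force between the fingers and clamp above 2 N), for 0.2 s.
2. the jaw is pulled out and held with its pointer at the mark (within 5 mm) (y of pointer in the frame of mark_fin between -0.005 and 0.005 m and velocity of joint jaw between -0.01 and 0.01 m/s and contact force between the fingers and clamp above 3 N), for 0.3 s.
At the end, for the whole second after the job is handed in: The robot's fingers hold the jaw (more than 3 N of contact with the clamp) at rest, slower than 10 mm/s, its pointer fin within 5 mm of the mark's fin along the slide, all through the last second (all of step 2); the arm keeps its last pose, push and grip.
It fails at once if the mark is shifted by more than 4 mm (distance of mark_fin from where it was at the start of the episode above 0.004 m).
It fails at once if the doll head, a compact, the jar or the brush is moved by more than 25 mm (distance of any of doll_head, compact_a, compact_b, jar, brush from where it was at the start of the episode above 0.025 m).
It also fails if it takes over 42 s, if anything falls off the work surface, if the arm or the gripper's body presses on something with over 40 N, if the wrist force passes 120 N, or if a joint passes its speed limit or range.

## Robot

A 7-joint arm with a two-finger parallel gripper is mounted at the origin on the work surface. World frame = base frame: x ahead of the robot, y to its left, z up, the work surface at z = 0. Lengths are in m, angles in rad, forces in N, time in s.
With the tool pointing down it reaches from about 0.425 to 0.875 m from the base axis. Payload 9.9 kg.
Tool frame: the origin (TCP) lies at the very end of the fingers, on their centre line; the grasp point (between the pads) lies 19 mm behind it; z points along the fingers, y is the line along which they close (so a half turn about z gives the same grasp; the last joint's range is limited). The gripper opens to 85 mm and grips with 20 to 120 N. Pads are 22 mm wide; open, the fingers measure 114 mm over their backs; the gripper's body (76 mm by 85 mm) begins 54 mm behind the grasp point. The pads swing forward as they close: fully open they stand 13 mm farther back than shut.
Start: joints at [1.238, 0.576, 0.025, 1.437, -0.015, 1.129, -0.057], TCP at [0.166, -0.654, 0.202] pointing down, gripper open.
Joint ranges: [-2.76, 2.76], [-0.34, 2.15], [-1.52, 1.57], [0.19, 2.46], [-1.09, 4.23], [0.17, 1.99], [-2.82, 2.82]. Speed limits (rad/s): [2.22, 2.22, 3.01, 3.01, 3.14, 3.14, 3.14].

## Interface

Orientations are given as [roll, pitch, yaw] about the fixed x, y, z axes, in that order (R = Rz(yaw) Ry(pitch) Rx(roll)).
In Python, from station import env, cams, order gives the robot as it stands. The module is installed in compiled form; this text tells all that it offers.
- The arm moves only by the tool step_arm, never from a script. Its argument "series" is a list that holds one entry, the list of rows, each a list of 5 numbers: the closure, from -1 (fully open) to 1 (shut), then the shift along the tool's x, y, z in units of 30 mm (1.0 is 30 mm), then the turn about the tool's z in units of 10 degrees (1.0 is 10 degrees). A call has 1 to 8 rows; each row shifts and turns the commanded pose from where the row before left it, along the tool's axes as they then stand; what a row does not reach is not made up. A row lasts 1/8 s, in which the tool goes at most 62.5 mm and 10.7 degrees, less where a joint would pass 70% of its speed; a pose out of reach is approached as far as the arm can. A call is refused whole if a number of a shift passes 1 or a number of a turn 1, either way. A call with a gripper value outside its range is refused whole. The fingers move at their own pace and stop on an object; the grip force is fixed at half the most. Time passes only in rows, so rows that do not move let the fingers close. It gives the time, the measured TCP pose, the force, the opening and the grip force at its end, in the units of the state.
- env.sense(): the state, without advancing time (a new reading comes with each control period).
- cams.read_camera(name): name is "side" or "top"; returns the picture (384x512x3 uint8, red, green, blue); there is no depth.
- cams.camera_model(name): a dict with "K" (3x3 intrinsics, pixels), "extrinsics" (4x4, takes a point from camera to world coordinates). Camera axes: x right, y down, z forward; pixel columns grow to the right and rows downward; lengths in m; the calibration is good to about 2 mm. A picture is of the moment at which its call begins. camera_model takes no time and is no camera call.
- order.hand_in(): hands the job in; it is judged then, once.
The state is a dict: "clock": time; "joint_pos": joint angles; "dq": joint speeds; "joint_efforts": joint torques, N m; "eef_pos": TCP position; "tool_rot": TCP orientation; "wrist_force": force on the tool from outside, world axes, zero at the start; "moment": the same for the moment, N m; "width": finger opening in m; "grip_force": force on a finger pad.
Only numpy, scipy, OpenCV 4.12 (cv2) and the standard library are available. Lean on these libraries where they do the work, as an engineer would, in place of code of your own. Each camera call takes 0.05 s, during which the arm holds its last target. There are 200 camera calls.

## Working session

There is one attempt and no reset: what is moved stays moved. The work goes in short steps, Python scripts to look and compute and a tool call to move; the robot and the scene stay as the last step left them, time stands still between calls to the robot, and variables do not carry over. Pictures are saved under pics/ and viewed, at most 10 in all, crops included, and the job is handed in when it is done.

Besides the shell and the picture viewer there is one more tool, called in YAML: its name, and indented under it one key for each argument. step_arm: Moves the arm, as the interface text tells. Its arguments: {"type":"object","properties":{"series":{"type":"array"}},"required":["series"]}

```bash
mkdir -p pics
python3 - <<'E'
from station import env,cams,order
import cv2,numpy as np
print(env.sense())
for n in("top","side"):
    im=cams.read_camera(n); cv2.imwrite(f"pics/{n}0.png",im[:,:,::-1])
    m=cams.camera_model(n); print(n,np.round(m["K"],1).tolist(),np.round(m["extrinsics"],4).tolist())
E
```

```text
{'clock': 0.0, 'joint_pos': array([ 1.23819869,  0.57654369,  0.02484618,  1.43793185, -0.01500851,
        1.12899899, -0.0565036 ]), 'dq': array([ 0.00033   , -0.00019996, -0.00209039,  0.00267767,  0.0018693 ,
        0.00039702,  0.00156646]), 'joint_efforts': array([-9.78080789e-05, -7.65769315e+01,  2.25056514e+00, -2.85970652e+01,
        1.52698770e-02,  1.27625556e-02,  9.78292996e-05]), 'eef_pos': array([ 0.16608805, -0.65371584,  0.20162655]), 'tool_rot': array([-3.13989739e+00,  8.28249585e-05,  2.48822485e-01]), 'wrist_force': array([0.07882517, 0.58614421, 0.1328244 ]), 'moment': array([0.01795098, 0.02874268, 0.00495015]), 'grip_force': 0.0, 'width': 0.08554211900068738}
top [[434.5, 0.0, 260.6], [0.0, 434.5, 185.6], [0.0, 0.0, 1.0]] [[-0.1934, -0.9559, 0.221, 0.3487], [-0.9811, 0.1894, -0.0395, -0.0437], [-0.0041, -0.2244, -0.9745, 0.9494], [0.0, 0.0, 0.0, 1.0]]
side [[487.6, 0.0, 254.2], [0.0, 487.6, 190.5], [0.0, 0.0, 1.0]] [[0.9203, -0.2941, 0.2578, 0.3311], [-0.3908, -0.6626, 0.6389, -0.5879], [-0.0171, -0.6888, -0.7248, 0.6647], [0.0, 0.0, 0.0, 1.0]]
```

View pics/top0.png

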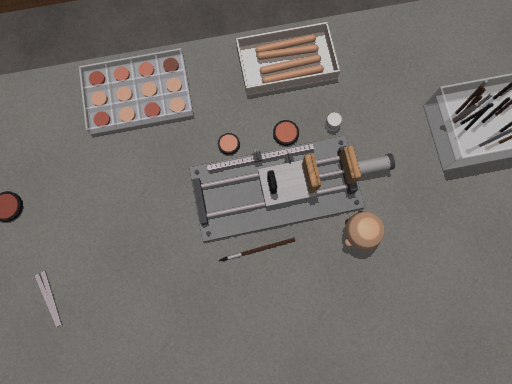

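View pics/side0.png

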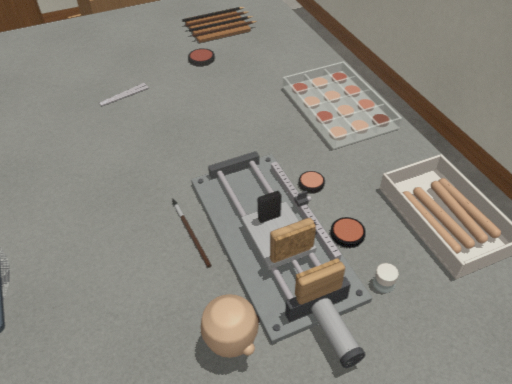

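The top view shows the clamp with its +y end to the left. The handle is at about (272,182), the mark near (257,156) and the pointer near (290,158). In the side view the handle is at about (269,207) and the mark at about (303,199). I'll enlarge both.

Run:
```python
import cv2,numpy as np
t=cv2.imread("pics/top0.png")[135:235,190:330]; s=cv2.imread("pics/side0.png")[150:290,190:350]
t=cv2.resize(t,None,fx=5,fy=5,interpolation=cv2.INTER_CUBIC); s=cv2.resize(s,None,fx=4,fy=4,interpolation=cv2.INTER_CUBIC)
cv2.imwrite("pics/tc.png",cv2.convertScaleAbs(t,alpha=1.5)); cv2.imwrite("pics/sc.png",cv2.convertScaleAbs(s,alpha=1.5))
```

```text
(no output)
```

View pics/tc.png

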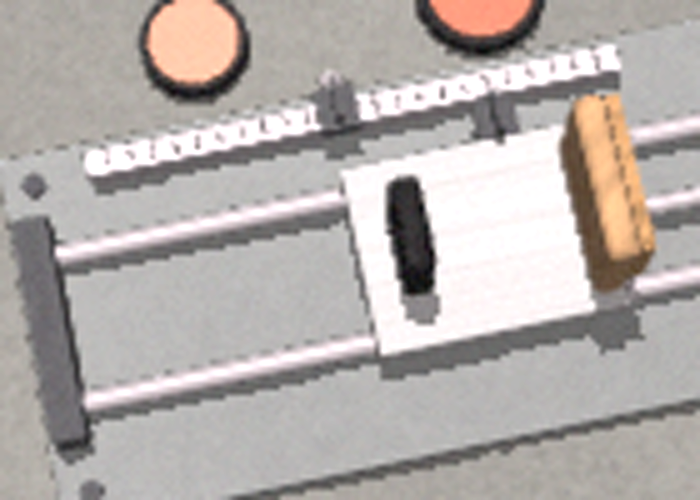

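View pics/sc.png

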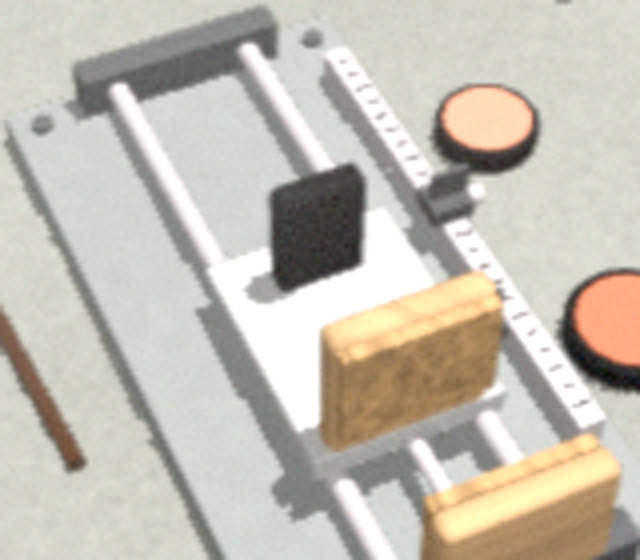

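```bash
cat > h.py <<'E'
from station import env,cams,order
import cv2,numpy as np
def ray(n,u,v):
    m=cams.camera_model(n);E=np.array(m["extrinsics"]);d=E[:3,:3]@np.linalg.inv(m["K"])@[u,v,1];return E[:3,3],d/np.linalg.norm(d)
def plane(n,u,v,z):
    o,d=ray(n,u,v);return o+d*(z-o[2])/d[2]
def tri(a,b):
    A=np.zeros((3,3));r=np.zeros(3)
    for n,p in(("top",a),("side",b)):
        o,d=ray(n,*p);M=np.eye(3)-np.outer(d,d);A+=M;r+=M@o
    return np.linalg.solve(A,r)
E
python3 - <<'E'
from h import *
T=lambda u,v:(190+(u+.5)/5-.5,135+(v+.5)/5-.5)
S=lambda u,v:(190+(u+.5)/4-.5,150+(v+.5)/4-.5)
a,b=T(408,227),S(318,183)
print("handle",plane("top",*a,.094),plane("side",*b,.094),tri(a,b))
def yaw(p,q): d=q-p; return np.degrees(np.arctan2(-d[0],d[1]))
for nm,p,q,z in(("bar",(615,55),(95,160),.045),("rail",(340,200),(60,255),.028),("rail2",(375,343),(85,403),.028)):
    print(nm,yaw(plane("top",*T(*p),z),plane("top",*T(*q),z)))
for nm,p,q,z in(("sbar",(595,415),(340,55),.045),("srail",(215,262),(118,92),.028)):
    print(nm,yaw(plane("side",*S(*p),z),plane("side",*S(*q),z)))
y=np.radians(np.mean([yaw(plane("top",*T(*p),.028),plane("top",*T(*q),.028)) for p,q in(((340,200),(60,255)),((375,343),(85,403)))]))
ey=np.array([-np.sin(y),np.cos(y),0]);ex=np.array([np.cos(y),np.sin(y),0])
h=plane("top",*a,.094)
for nm,p in(("pt tip",(490,90)),("pt foot",(497,120)),("mk fin",(334,95)),("mk rider",(338,115)),("mk screw",(331,76))):
    w=plane("top",*T(*p),.05)-h; print(nm,w@ex,w@ey)
w=plane("side",*S(450,182),.053)-h; print("side mk",w@ex,w@ey)
i=plane("top",*T(25,220),.038)-h;print("block",i@ex,i@ey)
E
python3 -c "
import cv2
t=cv2.imread('pics/top0.png')[143:173,248:298]
cv2.imwrite('pics/tf.png',cv2.convertScaleAbs(cv2.resize(t,None,fx=14,fy=14,interpolation=cv2.INTER_NEAREST),alpha=1.6))"
```

```text
handle [ 0.54982035 -0.10163716  0.094     ] [ 0.55165323 -0.1044088   0.094     ] [ 0.55160926 -0.1020232   0.09113002]
bar 0.6674948993437885
rail 0.2551231156702869
rail2 0.6806339690006246
sbar 1.38129854931504
srail 1.0388246504573906
pt tip 0.0627875107999615 -0.05037676604953407
pt foot 0.04899006615153554 -0.05042630412403884
mk fin 0.07424328273483918 0.01611451663715407
mk rider 0.06507065240637816 0.016219293309972252
mk screw 0.08292391600220962 0.015675263399362042
side mk 0.06960489189399048 0.009036226934744814
block 0.04969954839445668 0.15762182955629286
```

View pics/tf.png

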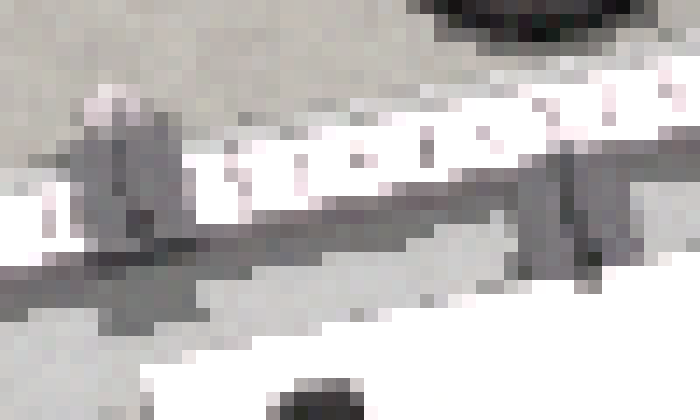

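```bash
python3 - <<'E'
from h import *
p=plane("top",288.0,153.6,.053);m=plane("top",256.2,157.2,.053)
print(p,m,m-p)
print("shaft top, mid of fin lines", plane("top",248+119/14-.5,143+170/14-.5,.053)-plane("top",248+571/14-.5,143+195/14-.5,.053))
S=lambda u,v:(190+(u+.5)/4-.5,150+(v+.5)/4-.5)
print(plane("side",*S(435,178),.053),plane("side",*S(450,172),.053))
E
python3 -c "
import cv2
t=cv2.imread('pics/side0.png')[185:210,285:325]
cv2.imwrite('pics/sf.png',cv2.convertScaleAbs(cv2.resize(t,None,fx=14,fy=14,interpolation=cv2.INTER_NEAREST),alpha=1.6))"
```

```text
[ 0.60976754 -0.15151896  0.053     ] [ 0.61516614 -0.08281284  0.053     ] [0.0053986  0.06870612 0.        ]
shaft top, mid of fin lines [0.01744122 0.06731888 0.        ]
[ 0.61454257 -0.0873363   0.053     ] [ 0.62200943 -0.08678329  0.053     ]
```

View pics/sf.png

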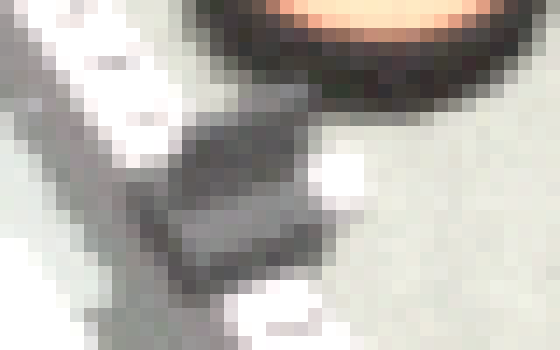

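step_arm:
  series:
    - [[-0.2,0,0,0,0]]

```text
clock: 0.22
eef_pos: [0.1662, -0.654, 0.202]
tool_rot: [-3.141, 0.0, 0.249]
wrist_force: [-0.3, -0.6, 0.1]
width: 0.0697
grip_force: 0.0
```

The mark's fin tip is at about (297,194) in the side view and (256,157) in the top view. The pointer tip is at (288,154) in the top view. The gap along the slide is about 68 mm, so I'm moving now.

step_arm:
  series:
    - [[-0.2,0,0,0,0.68],[-0.2,0,0,0,0.68],[-0.2,0.6,-0.9,0,0],[-0.2,0.6,-0.9,0,0],[-0.2,0.6,-0.9,0,0],[-0.2,0.6,-0.9,0,0],[-0.2,0.6,-0.9,0,0],[-0.2,0.6,-0.9,0,0]]

```text
clock: 1.23
eef_pos: [0.2729, -0.49, 0.2025]
tool_rot: [-3.141, 0.0, 0.011]
wrist_force: [0.3, -0.8, -0.9]
width: 0.0514
grip_force: 0.0
```

step_arm:
  series:
    - [[-0.2,0.7,-0.9,0,0],[-0.2,0.7,-0.9,0,0],[-0.2,0.7,-0.9,0,0],[-0.2,0.7,-0.9,0,0],[-0.2,0.7,-0.9,0,0],[-0.2,0.7,-0.9,0,0],[-0.2,0.7,-0.9,0,0],[-0.2,0,0,0,0]]

```text
clock: 2.22
eef_pos: [0.419, -0.2978, 0.2025]
tool_rot: [-3.141, -0.001, 0.016]
wrist_force: [-0.2, -0.4, -0.4]
width: 0.0514
grip_force: 0.0
```

step_arm:
  series:
    - [[-0.2,0.64,-0.92,0,0],[-0.2,0.64,-0.92,0,0],[-0.2,0.64,-0.92,0,0],[-0.2,0.64,-0.92,0,0],[-0.2,0.64,-0.92,0,0],[-0.2,0.64,-0.92,0,0],[-0.2,0.64,-0.92,0,0],[-0.2,0,0,0,0]]

```text
clock: 3.22
eef_pos: [0.5504, -0.1036, 0.2023]
tool_rot: [-3.141, -0.0, 0.015]
wrist_force: [-1.1, -0.6, -0.1]
width: 0.0513
grip_force: 0.0
```

Run:
```python
from h import *
print(env.sense()["eef_pos"])
a=cams.read_camera("top")[100:250,160:360];b=cams.read_camera("side")[90:290,180:380]
cv2.imwrite("pics/c1.png",np.hstack([cv2.resize(a[:,:,::-1],(400,300)),cv2.resize(b[:,:,::-1],(400,400))[:300]]))
```

```text
[ 0.55043078 -0.10359639  0.20226428]
```

View pics/c1.png

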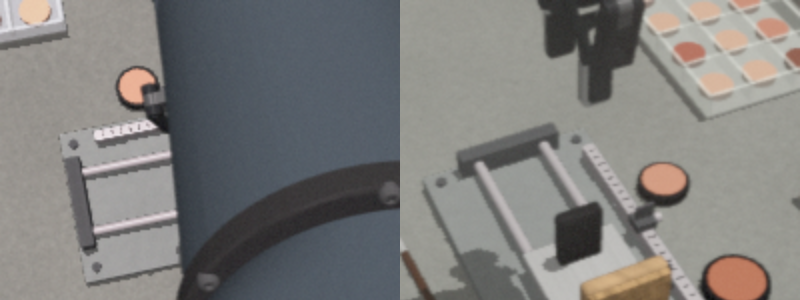

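The top view is blocked by the arm, which hides the handle at about (272,182). In the side view the fingers hang clear above the handle, whose top is near crop (578,210). I'll descend, then close.

step_arm:
  series:
    - [[-0.2,0,0,0.8,0],[-0.2,0,0,0.8,0],[-0.2,0,0,0.8,0],[-0.2,0,0,0.8,0],[-0.2,0,0,0.8,0],[-0.2,0,0,0.8,0],[-0.2,0,0,0,0]]

```text
clock: 4.2
eef_pos: [0.5475, -0.1071, 0.0573]
tool_rot: [3.141, 0.003, 0.01]
wrist_force: [0.1, -0.4, 0.6]
width: 0.0513
grip_force: 0.0
```

step_arm:
  series:
    - [[-0.2,0.1,-0.12,0,0],[-0.2,0,0,0,0],[1,0,0,0,0],[1,0,0,0,0],[1,0,0,0,0],[1,0,0,0,0],[1,0,0,0,0],[1,0,0,0,0]]

```text
clock: 5.2
eef_pos: [0.5525, -0.1022, 0.0591]
tool_rot: [3.141, -0.001, 0.011]
wrist_force: [-1.1, -0.2, 6.2]
width: 0.0118
grip_force: 59.0
```

step_arm:
  series:
    - [[1,0,0.15,0,0],[1,0,0.15,0,0],[1,0,0,0,0]]

```text
clock: 5.58
eef_pos: [0.5526, -0.1109, 0.0591]
tool_rot: [-3.141, -0.001, 0.011]
wrist_force: [-2.6, 0.6, 5.8]
width: 0.0119
grip_force: 59.1
```

step_arm:
  series:
    - [[1,0,0.1,0,0],[1,0,0,0,0]]

```text
clock: 5.82
eef_pos: [0.5527, -0.1132, 0.0591]
tool_rot: [-3.141, -0.001, 0.012]
wrist_force: [-2.8, 3.5, 6.3]
width: 0.0119
grip_force: 59.2
```

step_arm:
  series:
    - [[1,0,0.1,0,0],[1,0,0,0,0]]

```text
clock: 6.08
eef_pos: [0.5526, -0.1133, 0.0591]
tool_rot: [-3.138, -0.0, 0.014]
wrist_force: [-2.8, 11.8, 8.9]
width: 0.0116
grip_force: 59.6
```

step_arm:
  series:
    - [[1,0,0.1,0,0],[1,0,0,0,0],[1,0,0,0,0]]

```text
clock: 6.45
eef_pos: [0.5526, -0.1133, 0.0591]
tool_rot: [-3.135, 0.0, 0.016]
wrist_force: [-3.4, 19.5, 10.7]
width: 0.0117
grip_force: 59.8
```

Run:
```python
from h import *
s=env.sense();print(s["eef_pos"],s["wrist_force"])
b=cams.read_camera("side")
cv2.imwrite("pics/c2.png",cv2.resize(b[130:310,170:400,::-1],None,fx=3,fy=3,interpolation=cv2.INTER_CUBIC))
```

```text
[ 0.55261989 -0.1133074   0.05907767] [-3.37460774 19.49103709 10.73880915]
```

View pics/c2.png

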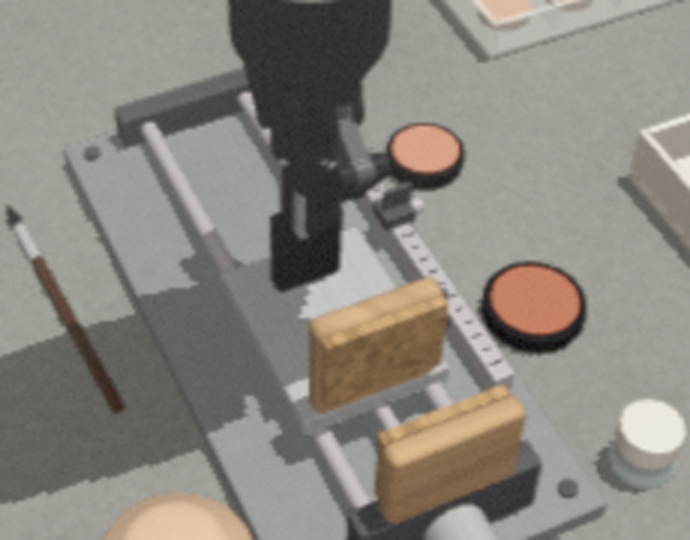

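The jaw is seated: the force rose to 19 N and the TCP stayed still at y = -0.1133. The picture shows the gripper holding the handle at about (305,250) and the mark at about (397,205). Next I pull towards TCP y ≈ -0.0345.

step_arm:
  series:
    - [[1,0,-0.25,0,0],[1,0,-0.25,0,0],[1,0,-0.25,0,0],[1,0,-0.25,0,0],[1,0,-0.25,0,0],[1,0,-0.25,0,0],[1,0,-0.25,0,0],[1,0,0,0,0]]

```text
clock: 7.5
eef_pos: [0.552, -0.0693, 0.0591]
tool_rot: [3.139, -0.001, 0.01]
wrist_force: [-0.4, -5.4, 6.7]
width: 0.0115
grip_force: 59.7
```

step_arm:
  series:
    - [[1,0,-0.25,0,0],[1,0,-0.25,0,0],[1,0,-0.25,0,0],[1,0,-0.2,0,0],[1,0,0,0,0],[1,0,0,0,0]]

```text
clock: 8.25
eef_pos: [0.5517, -0.0424, 0.0591]
tool_rot: [3.138, -0.001, 0.009]
wrist_force: [-1.5, -9.7, 6.8]
width: 0.0117
grip_force: 59.7
```

Run:
```python
from h import *
s=env.sense();print(s["eef_pos"],s["wrist_force"])
b=cams.read_camera("side");a=cams.read_camera("top")
cv2.imwrite("pics/c3s.png",b[:,:,::-1])
B=cv2.resize(b[160:250,250:350,::-1],None,fx=5,fy=5,interpolation=cv2.INTER_CUBIC);A=cv2.resize(a[130:220,190:248,::-1],None,fx=5,fy=5)
cv2.imwrite("pics/c3.png",cv2.convertScaleAbs(np.hstack([B,A]),alpha=1.5))
```

```text
[ 0.55166223 -0.04238753  0.05911414] [-1.52947873 -9.65952893  6.79880266]
```

View pics/c3.png

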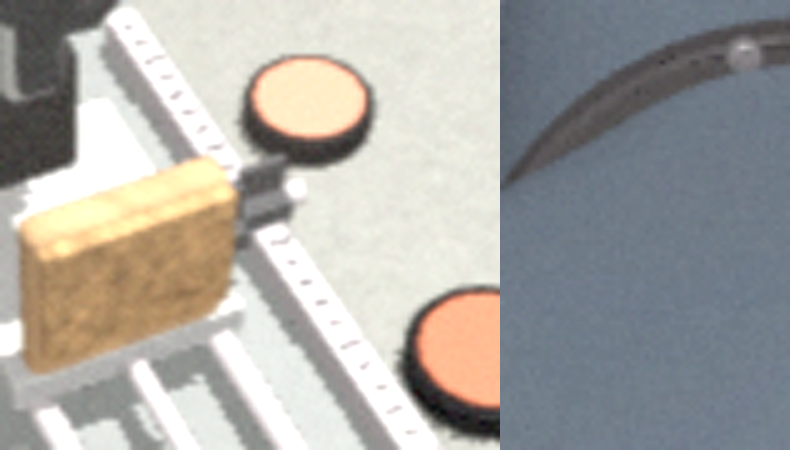

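step_arm:
  series:
    - [[1,0,-0.14,0,0],[1,0,-0.14,0,0],[1,0,0,0,0],[1,0,0,0,0]]

```text
clock: 8.85
eef_pos: [0.5515, -0.0349, 0.0591]
tool_rot: [3.137, -0.0, 0.008]
wrist_force: [0.4, -12.5, 6.9]
width: 0.0116
grip_force: 59.7
```

Run:
```python
from h import *
s=env.sense();print(s["eef_pos"],s["wrist_force"],s["dq"].round(3))
b=cams.read_camera("side")[:,:,::-1];cv2.imwrite("pics/c4s.png",b)
a=cv2.imread("pics/side0.png"); c=cv2.imread("pics/c3s.png")
# wooden jaw top corner track: template match around moving jaw, on plane z=.1
t=a[203:262,268:320]
hsv=lambda i:cv2.inRange(cv2.cvtColor(i,cv2.COLOR_BGR2HSV),(8,90,60),(25,255,255))
def corner(i,win):
    x0,y0,x1,y1=win;m=hsv(np.ascontiguousarray(i[y0:y1,x0:x1]))
    n,l,st,ce=cv2.connectedComponentsWithStats(m);k=1+np.argmax(st[1:,4]);ys,xs=np.where(l==k)
    # box of the jaw
    pts=np.c_[xs+x0,ys+y0];f=pts@np.array([1,-1.5]);g=pts@np.array([-1,-1.])
    return pts[f>=f.max()-1].mean(0),pts[g>=g.max()-1].mean(0),st[k]
P=[]
for nm,i,w in(("0",a,(255,195,322,268)),("3",c,(250,185,302,240)),("4",b,(245,175,302,240))):
    r=corner(i,w);q=[plane("side",*r[k],.105) for k in(0,1)];P.append(q);print(nm,r[0],r[1],r[2],q[0][:2].round(4),q[1][:2].round(4))
```

```text
[ 0.55150692 -0.03485265  0.05910587] [  0.3525765  -12.54295887   6.9126705 ] [ 0.    -0.     0.     0.001 -0.002 -0.001  0.   ]
0 [310.  219.4] [271.75 232.  ] [  15   23   45   44 1327] [ 0.5831 -0.1833] [ 0.5209 -0.1821]
3 [290.75 193.25] [255.5 205. ] [   4    7   43   42 1194] [ 0.5803 -0.1233] [ 0.5199 -0.1237]
4 [288. 189.] [253.   201.75] [   7   14   43   42 1186] [ 0.5804 -0.1133] [ 0.519  -0.1159]
```

```bash
python3 -c "
from station import order
print(order.hand_in())"
```

```text
the job is handed in; nothing more can be done
None
```

I pushed the jaw home until it stopped moving against about 19 N, pulled it out about 78 mm to the mark, and handed the job in still gripping it at rest. The wooden jaw hid the pointer at the end, so the alignment comes from the start pictures, arm travel and jaw tracking (68 mm needed from the start position, about 68 mm moved), not a direct view of the fins; no verdict was returned.

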